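# Sweep the spares into their compartment and shut its door

## Task

Sweep the pack of grey slide mounts and the aluminium heat sink along the worktop into the open spares compartment of the pine unit, wholly inside it, pushing them steadily without lifting or flicking them. Then push the compartment's clear sliding door fully shut. Leave everything else on the table where it is.

Things in the scene. Friction and masses are not known exactly. Their poses are not given: they have to be found in the camera images.
- mount_pack: grey slide mounts strapped in one solid block, 50 x 50 x 12 mm, lying flat on the worktop, amber window on top; about 40 g; origin at the centre of its underside
- heat_sink: finned aluminium heat sink, 44 x 44 x 24 mm, fins up; about 80 g; origin at the centre of its underside
- unit: fixed pine unit, 142 mm deep. Origin on the worktop at the middle of the compartment's front opening; x points into the compartment (away from the robot), y left along the front. Left of the compartment: a solid low section 45 mm high (y = 102 to 434 mm; small boxes on its rear half reach 67 mm), then shelves 240 mm high (y = 434 to 604 mm)
- bay (a point): centre of the compartment's floor, 65 mm behind its front opening; axes as the unit's. The compartment is open on top and at the front, without a sill: its floor is the worktop (the thin green sheet is no step). Inside 180 mm wide (unit y -90 to 90 mm), 130 mm deep (unit x 0 to 130 mm); walls 12 mm thick, 45 mm high
- bay_door (a joint): clear acrylic sliding door, 192 mm wide, 43 mm high, 5 mm thick, front face 10 mm before the unit's front. Value in m: 0 fully shut (centred on the opening), growing as it slides open to the left (unit's +y), stop at 0.2. About 1 N of friction plus 6 N per m/s; stays where left; no latch, hard stop at 0
- door_pull (a point): centre of the door's orange handle block, in the middle of the door's width: it stands 36 mm out from the door's front face, 14 mm wide along the slide, from 4 to 42 mm above the worktop
- bulb: frosted halogen bulb with white ceramic base, lying, about 63 x 14 x 13 mm with its pins; loose, to be left alone; origin at the middle of its underside
- remote: cream remote control housing, 120 x 45 x 22 mm, lying flat; loose, to be left alone; origin at the middle of its underside
- lens_brush: wooden-handled lens brush with dark bristles, lying, 138 mm long, 22 mm wide, 14 mm high; origin 6 mm from the middle, its x axis towards the bristles; loose, to be left alone; origin on its underside
- lens: black projector lens barrel standing on end, 50 mm diameter, 45 mm high; loose, to be left alone; origin at the middle of its underside
- cleaner: small bottle with white cap, standing, 40 mm diameter, 100 mm high; loose, to be left alone; origin at the middle of its underside
- screwdriver: red-handled screwdriver, lying along its x axis; from its origin the handle runs x = -85 to -15 mm, the shaft on to +55 mm; 24 mm wide, 22 mm high; loose, to be left alone; origin on its underside
Not all that is in view belongs to the job. What is meant by the mount_pack is not green or yellow, and is the larger of those in its own colour.

How it is judged (in metres and radians):
On the way, in this order (a step that is already met when the one before it is completed fails the run):
1. both parts lie wholly in the compartment while its door is still open (x of mount_pack in the frame of bay between -0.047 and 0.06 m and y of mount_pack in the frame of bay between -0.08 and 0.08 m and height (world z) of each of mount_pack, heat_sink below 0.008 m and x of heat_sink in the frame of bay between -0.047 and 0.06 m and y of heat_sink in the frame of bay between -0.08 and 0.08 m and value of joint bay_door above 0.1 m), for 0.2 s.
2. the door is pushed fully shut (value of joint bay_door below 0.006 m), for 0.2 s.
At the end, for the whole second after the job is handed in: The mount pack and the heat sink lie at rest on the worktop inside the compartment (their centres at least 18 mm behind the opening and 10 mm from the side walls), and the door is shut to within 6 mm (x of mount_pack in the frame of bay between -0.047 and 0.06 m and y of mount_pack in the frame of bay between -0.08 and 0.08 m and height (world z) of each of mount_pack, heat_sink below 0.008 m and x of heat_sink in the frame of bay between -0.047 and 0.06 m and y of heat_sink in the frame of bay between -0.08 and 0.08 m and linear speed of each of mount_pack, heat_sink below 0.02 m/s and value of joint bay_door below 0.006 m); the robot touches nothing.
It fails at once if a part is lifted more than 15 mm off the worktop (height (world z) of any of mount_pack, heat_sink above 0.015 m).
It fails at once if a part is flicked (faster than 0.6 m/s) (linear speed of any of mount_pack, heat_sink above 0.6 m/s).
It fails at once if something else on the table is moved more than 20 mm (distance of any of bulb, remote, lens_brush, lens, cleaner, screwdriver from where it was at the start of the episode above 0.02 m).
It also fails if it takes over 72 s, if anything falls off the work surface, if the arm or the gripper's body presses on something with over 40 N, if the wrist force passes 120 N, or if a joint passes its speed limit or range.

## Robot

A 6-joint arm with a two-finger parallel gripper is mounted at the origin on the work surface. World frame = base frame: x ahead of the robot, y to its left, z up, the work surface at z = 0. Lengths are in mm, angles in rad, forces in N, time in s.
With the tool pointing down it reaches from about 350 to 775 mm from the base axis. Payload 7.3 kg.
Tool frame: the origin (TCP) lies midway between the tips of the shut fingers; the grasp point (between the pads) lies 19 mm behind it; z points along the fingers, y is the line along which they close (so a half turn about z gives the same grasp; the last joint's range is limited). The gripper opens to 92 mm and grips with 3 to 60 N. Pads are 19 mm wide; open, the fingers measure 130 mm over their backs; the gripper's body (75 mm by 190 mm) begins 47 mm behind the grasp point.
Start: joints at [-1.323, 0.342, 1.524, -0, 1.275, -0.146], TCP at [201.466, -484.826, 226.741] pointing down, gripper open.
Joint ranges: [-2.53, 2.53], [-0.77, 2.02], [0.04, 2.7], [-1, 4.14], [0.28, 2.66], [-3.11, 3.11]. Speed limits (rad/s): [2.57, 2.57, 3.14, 3.14, 3.14, 3.14].

## Interface

Orientations are given as [roll, pitch, yaw] about the fixed x, y, z axes, in that order (R = Rz(yaw) Ry(pitch) Rx(roll)).
In Python, from plant import bot gives the robot as it stands.
- The arm moves only by the tool servo_tool, never from a script. Its argument "deltas" is a list of rows, each a list of 2 entries, a list of its own where there are three numbers: the shift along the tool's x, y, z in m, then the turn, a rotation vector about the tool's x, y, z in degrees. A call has 1 to 20 rows; each row shifts and turns the commanded pose from where the row before left it, along the tool's axes as they then stand; what a row does not reach is not made up. A row lasts 1/8 s, in which the tool goes at most 62.5 mm and 10.7 degrees, less where a joint would pass 70% of its speed; a pose out of reach is approached as far as the arm can. A call with a gripper value outside its range is refused whole. "fingers" is the opening, from 0 (shut) to 1 (fully open), set as the call begins (left out, the last holds). The fingers move at their own pace and stop on an object; the grip force is fixed at half the most. Time passes only in rows, so rows that do not move let the fingers close. It gives the time, the measured TCP pose, the force, the opening and the grip force at its end, in the units of the state.
- bot.get_obs(): the state, without advancing time (a new reading comes with each control period).
- bot.capture(name): name is "scene" or "side" or "wrist"; returns the picture (400x640x3 uint8, red, green, blue); there is no depth.
- bot.camera_model(name): a dict with "mtx" (3x3 intrinsics, pixels), "xyz" and "rotation" of the camera in the world. Camera axes: x right, y down, z forward; pixel columns grow to the right and rows downward; lengths in mm; the calibration is good to about 2 mm. A picture is of the moment at which its call begins: read the wrist's pose just before it. camera_model takes no time and is no camera call; for the wrist camera it gives the pose at the moment of the call.
- bot.close_job(): hands the job in; it is judged then, once.
The state is a dict: "time": time; "joint_positions": joint angles; "dq": joint speeds; "tau": joint torques, N m; "tool_pos": TCP position; "tcp_rot": TCP orientation; "contact_force": force on the tool from outside, world axes, zero at the start; "moment": the same for the moment, N m; "grip_width": finger opening in mm; "finger_force": force on a finger pad.
Only numpy, scipy, OpenCV 4.12 (cv2) and the standard library are available. Lean on these libraries where they do the work, as an engineer would, in place of code of your own. Each camera call takes 0.05 s, during which the arm holds its last target. There are 200 camera calls.

## Working session

There is one attempt and no reset: what is moved stays moved. The work goes in short steps, Python scripts to look and compute and a tool call to move; the robot and the scene stay as the last step left them, time stands still between calls to the robot, and variables do not carry over. Pictures are saved under pics/ and viewed, at most 11 in all, crops included, and the job is handed in when it is done.

Besides the shell and the picture viewer there is one more tool, called after ">>>" as name(argument=value, ...), one argument or row to a line, values as JSON. servo_tool: Moves the arm, as the interface text tells. Its arguments: {"type":"object","properties":{"deltas":{"type":"array"},"fingers":{"type":"number"}},"required":["deltas"]}

```bash
mkdir -p pics; cat > h.py <<'E'
import numpy as np, cv2
from plant import bot
def snap(n,f):
    im=bot.capture(n); cv2.imwrite('pics/'+f,im[:,:,::-1]); return im
def ray(m,px,z):
    d=np.array(m['rotation'])@np.linalg.inv(np.array(m['mtx']))@np.array([px[0],px[1],1.]); c=np.array(m['xyz'])
    return c+d*(z-c[2])/d[2]
def proj(m,P):
    p=np.array(m['mtx'])@np.array(m['rotation']).T@(np.array(P,float)-np.array(m['xyz'])); return p[:2]/p[2]
E
python3 - <<'E'
from h import *
np.set_printoptions(precision=3,suppress=True)
for n in ('scene','side'):
    snap(n,n+'0.png'); m=bot.camera_model(n); print(n,{k:np.array(v).tolist() for k,v in m.items()})
print(bot.get_obs())
E
```

```text
scene {'mtx': [[514.5960740796841, 0.0, 319.20312687956397], [0.0, 514.5960740796841, 204.53027509552138], [0.0, 0.0, 1.0]], 'xyz': [1397.3336060594713, -479.4666397339596, 1042.5672007447733], 'rotation': [-2.337442544242402, -0.01670235769224715, 1.1077201821855494]}
side {'mtx': [[371.21550779564797, 0.0, 324.08897570881385], [0.0, 371.21550779564797, 198.18796506922564], [0.0, 0.0, 1.0]], 'xyz': [380.1596943337879, 606.3916338076704, 650.6416828458995], 'rotation': [-2.365087589738789, 0.011413897799154471, -2.922369482899414]}
{'time': 0.1, 'joint_positions': array([-1.323,  0.343,  1.525,  0.   ,  1.275, -0.146]), 'dq': array([ 0.002, -0.002, -0.001,  0.001, -0.   ,  0.   ]), 'tau': array([  0.002, -43.2  , -24.47 ,   0.072,   0.053,  -0.   ]), 'tool_pos': array([ 201.363, -484.462,  226.133]), 'tcp_rot': array([-3.14 , -0.   ,  0.394]), 'contact_force': array([-0.355,  0.314, -0.173]), 'moment': array([ 0.043,  0.041, -0.018]), 'finger_force': 0.0, 'grip_width': 91.73891646824924}
```

View pics/scene0.png

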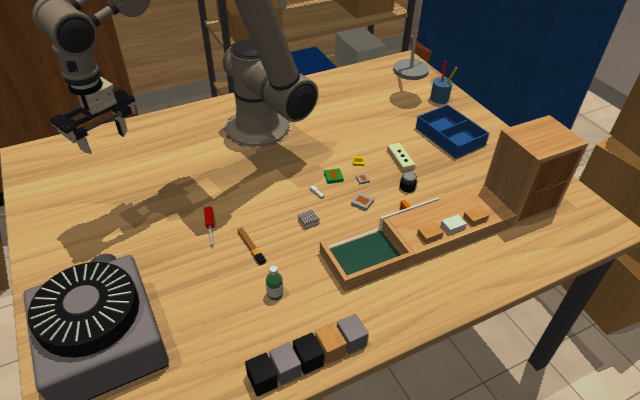

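View pics/side0.png

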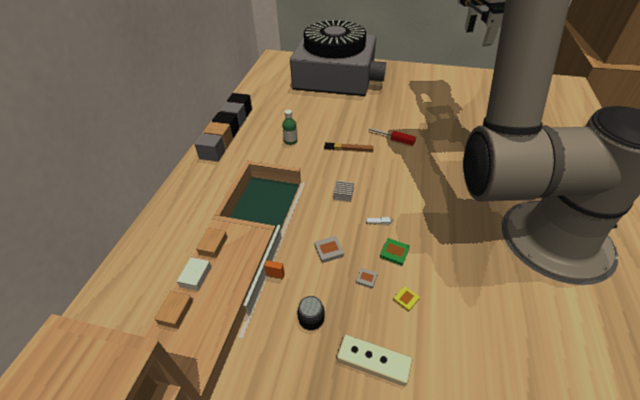

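The scene view shows the large grey mount pack at about (363,202), the heat sink at (309,218), the orange handle at (405,205) and the compartment at about (365,250). In the side view the pack is at (329,249), the heat sink at (344,190) and the handle at (275,270). The small grey mount at scene (362,179) is a decoy.

```bash
cat > h.py <<'E'
import numpy as np, cv2
from scipy.spatial.transform import Rotation as R
from plant import bot
np.set_printoptions(precision=1,suppress=True)
def snap(n,f):
    im=bot.capture(n); cv2.imwrite('pics/'+f,im[:,:,::-1]); return im
def cam(n):
    m=bot.camera_model(n); r=np.array(m['rotation'],float)
    if r.size==3: r=R.from_euler('xyz',r).as_matrix()
    return np.array(m['mtx']),np.array(m['xyz']),r
def ray(m,px,z):
    K,c,r=m; d=r@np.linalg.inv(K)@np.array([px[0],px[1],1.]); return c+d*(z-c[2])/d[2]
def proj(m,P):
    K,c,r=m; p=K@r.T@(np.array(P,float)-c); return p[:2]/p[2]
def tri(m1,p1,m2,p2):
    Ps=[m[0]@np.hstack([m[2].T,(-m[2].T@m[1])[:,None]]) for m in (m1,m2)]
    X=cv2.triangulatePoints(Ps[0],Ps[1],np.array(p1,float),np.array(p2,float))[:,0]; return X[:3]/X[3]
def blob(mask,near,rad=40):
    n,l,s,c=cv2.connectedComponentsWithStats(mask.astype(np.uint8))
    i=min((i for i in range(1,n) if s[i,4]>12),key=lambda i:np.hypot(*(c[i]-near)))
    return c[i],s[i],cv2.findContours((l==i).astype(np.uint8),0,1)[0][0]
E
python3 - <<'E'
from h import *
out=[]
ims={n:cv2.imread(f'pics/{n}0.png') for n in('scene','side')}
M={n:cam(n) for n in ims}
pts={'pack':((363,202),(329,249)),'amber':((363,202),(329,249)),'sink':((309,218),(344,190)),'handle':((405,205),(275,270)),
'bulb':((317,191),(379,220)),'lens':((408,182),(311,313)),'small':((362,179),(367,278)),'green':((268,252),(262,200)),'clean':((273,285),(289,130))}
for k,pp in pts.items():
    cs=[]
    for n,p in zip(ims,pp):
        h=cv2.cvtColor(ims[n],cv2.COLOR_BGR2HSV).astype(int); H,S,V=h[...,0],h[...,1],h[...,2]
        mk={'amber':(H<14)&(S>150)&(V>90),'handle':(H<14)&(S>200)&(V>90),'green':(H>60)&(H<100)&(S>80),'clean':(H>60)&(H<100)&(S>80)}.get(k,(S<70))
        c,s,ct=blob(mk,p); cs.append(c); b=cv2.minAreaRect(ct)
        print(k,n,c,s,'corners',[ray(M[n],q,{'sink':24,'pack':12,'handle':42,'amber':12}.get(k,0))[:2].round(0).tolist() for q in cv2.boxPoints(b)])
    print('   tri',tri(M['scene'],cs[0],M['side'],cs[1]))
a=cv2.resize(ims['scene'][150:300,290:510],None,fx=3.6,fy=3.6,interpolation=2)[:300*2,:790]
b=ims['side'][140:340,190:420]
cv2.imwrite('pics/c1.png',a); cv2.imwrite('pics/c2.png',cv2.resize(b,None,fx=3,fy=3,interpolation=2))
E
```

```text
pack scene [361.8 201.8] [351 192  23  19 163] corners [[485.0, 97.0], [442.0, 139.0], [492.0, 170.0], [533.0, 127.0]]
pack side [328.6 249.4] [314 236  30  26 334] corners [[517.0, 129.0], [470.0, 99.0], [447.0, 150.0], [492.0, 179.0]]
   tri [482.8 136.2   3. ]
amber scene [362.1 199.6] [356 196  13   8  58] corners [[476.0, 119.0], [459.0, 136.0], [489.0, 154.0], [506.0, 137.0]]
amber side [328.5 247. ] [320 242  18  11 130] corners [[502.0, 136.0], [474.0, 116.0], [464.0, 137.0], [492.0, 155.0]]
   tri [482.9 136.4  12. ]
sink scene [308.4 218.6] [299 209  20  20 264] corners [[466.0, -65.0], [464.0, -9.0], [525.0, -22.0], [526.0, -75.0]]
sink side [343.2 190.6] [334 181  20  20 331] corners [[500.0, 5.0], [508.0, -60.0], [463.0, -61.0], [458.0, 3.0]]
   tri [484.5 -38.9  11.7]
handle scene [401.9 205.9] [400 202   6   8  27] corners [[568.0, 200.0], [565.0, 217.0], [588.0, 212.0], [590.0, 195.0]]
handle side [273.7 269.1] [265 261  18  17 228] corners [[587.0, 247.0], [592.0, 217.0], [553.0, 218.0], [550.0, 247.0]]
   tri [570.9 218.7  27. ]
bulb scene [316.4 191. ] [310 185  14
[... 611 characters left out ...]
ll side [366.2 277.9] [356 268  22  20 184] corners [[414.0, 202.0], [409.0, 164.0], [374.0, 171.0], [379.0, 207.0]]
   tri [394.  189.6   2.6]
green scene [273.6 281.5] [267 276  15  13 151] corners [[614.0, -218.0], [629.0, -185.0], [664.0, -201.0], [649.0, -232.0]]
green side [264.9 201.2] [ 230  178   68   48 2113] corners [[730.0, 88.0], [768.0, -60.0], [604.0, -50.0], [584.0, 93.0]]
   tri [ 654.5 -159.3  -68.4]
clean scene [273.6 281.5] [267 276  15  13 151] corners [[614.0, -218.0], [629.0, -185.0], [664.0, -201.0], [649.0, -232.0]]
clean side [289.1 126. ] [284 120  11  11  81] corners [[722.0, -322.0], [692.0, -329.0], [677.0, -277.0], [707.0, -271.0]]
   tri [ 673.6 -222.8   50.8]
```

View pics/c1.png

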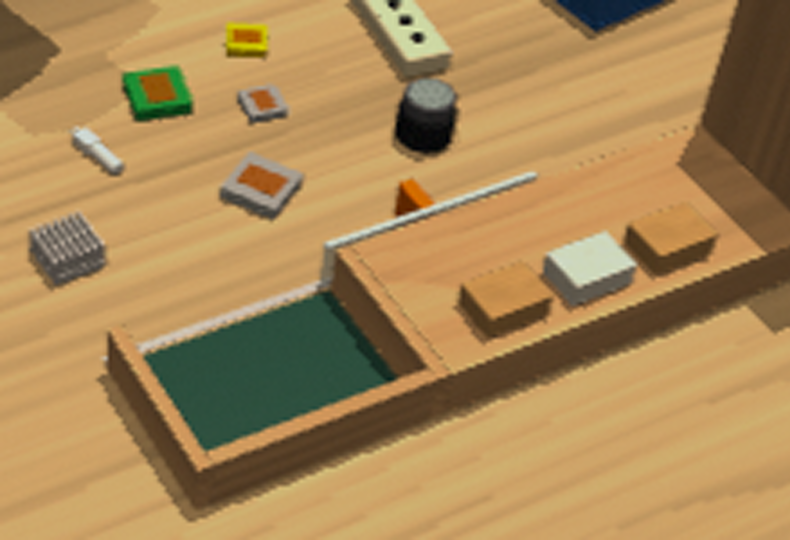

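View pics/c2.png

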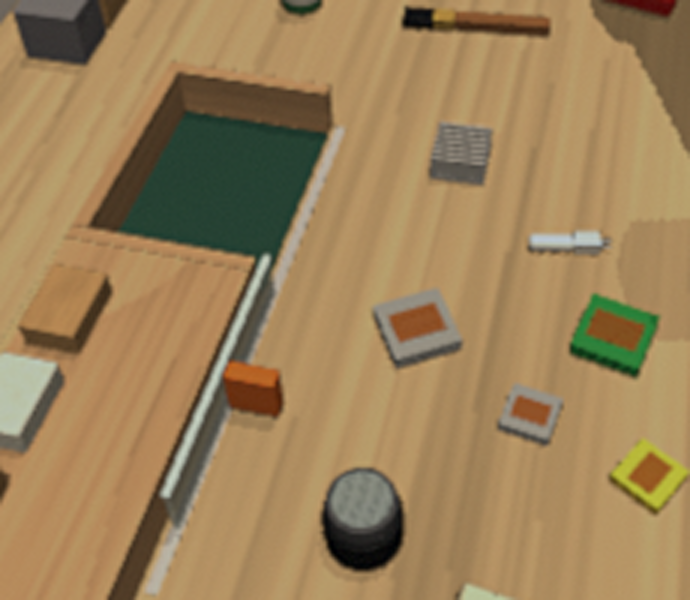

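Both crops agree. In the scene view the compartment's front right top corner is at about (320.6,243) and the front left at (386,219). In the side view they are at (300,169) and (275,227). The door stands open on the left, with the lens just in front of the handle.

```bash
python3 - <<'E'
from h import *
A,B=cam('scene'),cam('side')
f=lambda x,y:(290+x/3.6,150+y/3.6); g=lambda x,y:(190+x/3,140+y/3)
for nm,p,q in [('FR top',f(110,335),g(331,87)),('BR top',f(195,468),g(177,68)),('FL wall outer top',f(345,248),g(255,262)),('BL',f(435,372),g(70,235)),('door right top',f(328,244),g(267,258)),('door left top',f(534,176),g(167,494))]:
    print(nm,ray(A,p,45),ray(B,q,45),tri(A,p,B,q))
print('handle out face corners', [ray(B,g(*p),42).tolist() for p in [(226,366),(281,376)]])
# green sheet side corners
for p in [(190,112),(328,133),(276,258),(127,208)]: print('green',ray(B,g(*p),0))
for p in [(140,352),(208,450),(395,378),(328,292)]: print('greenS',ray(A,f(*p),0))
for p in [(375,322),(436,291),(461,346),(400,357)]: print('pack',ray(B,g(*p),12))
for p in [(441,125),(492,129),(486,166),(433,160)]: print('sink',ray(B,g(*p),24))
for p in [(30,240),(62,268),(104,248),(68,215)]: print('sinkS',ray(A,f(*p),24))
im=cv2.imread('pics/scene0.png'); S={'brush':[(240,230),(264,262)],'scr':[(208,208),(212,244)],'bulb':[(311,187),(323,196)],'rem':[(392,148),(410,170)]}
for k,v in S.items(): print(k,[ray(A,p,8) for p in v])
E
```

```text
FR top [608.4 -63.   45. ] [596.1 -59.8  45. ] [601.2 -61.6  39.1]
BR top [740.5 -65.1  45. ] [729.9 -56.7  45. ] [735.  -62.7  38. ]
FL wall outer top [606.8 136.8  45. ] [599.6 133.5  45. ] [603.4 136.4  43.7]
BL [739.7 129.1  45. ] [739.3 137.2  45. ] [739.  132.2  41.8]
door right top [597.5 127.4  45. ] [592.4 128.2  45. ] [594.7 128.2  42.8]
door left top [603.4 314.2  45. ] [595.5 316.8  45. ] [599.  316.5  40.9]
handle out face corners [[591.950646169236, 220.24495788216075, 42.0], [554.2849021517253, 220.15651727090108, 42.0]]
green [723.7 -52.2   0. ]
green [599.1 -51.3   0. ]
green [601.4  91.3   0. ]
green [733.4  66.    0. ]
greenS [597.7 -31.6   0. ]
greenS [700.8 -30.4   0. ]
greenS [702.1 126.6   0. ]
greenS [606.1 127.4   0. ]
pack [510.7 143.1  12. ]
pack [473.8 106.6  12. ]
pack [447.1 150.8  12. ]
pack [486.7 168.8  12. ]
sink [502.2 -55.5  24. ]
sink [460.4 -59.3  24. ]
sink [458. -16.  24.]
sink [500.5 -13.9  24. ]
sinkS [477.2 -66.   24. ]
sinkS [514.9 -56.6  24. ]
sinkS [509.7 -18.2  24. ]
sinkS [465.  -27.5  24. ]
brush [array([ 440.3, -225.6,    8. ]), array([ 574.3, -209.1,    8. ])]
scr [array([ 319.4, -277.9,    8. ]), array([ 456.4, -310.6,    8. ])]
bulb [array([365.4,  27.5,   8. ]), array([416.3,  42.2,   8. ])]
rem [array([307.6, 351.2,   8. ]), array([427.1, 341.9,   8. ])]
```

>>> servo_tool(
  deltas=[
    [[0,0,0],[0,0,10.15]],
    [[0,0,0],[0,0,10.15]],
    [[0,0,0],[0,0,10.15]],
    [[0,0,0],[0,0,10.15]],
    [[0.022,-0.045,0],[0,0,0]],
    [[0.022,-0.045,0],[0,0,0]],
    [[0.022,-0.045,0],[0,0,0]],
    [[0.022,-0.045,0],[0,0,0]],
    [[0.022,-0.045,0],[0,0,0]],
    [[0.022,-0.045,0],[0,0,0]],
    [[0.022,-0.045,0],[0,0,0]],
    [[0.022,-0.045,0],[0,0,0]],
    [[-0.0195,-0.04,0],[0,0,0]],
    [[-0.0195,-0.04,0],[0,0,0]],
    [[-0.0195,-0.04,0],[0,0,0]],
    [[-0.0195,-0.04,0],[0,0,0]],
    [[-0.0195,-0.04,0],[0,0,0]],
    [[-0.0195,-0.04,0],[0,0,0]],
    [[-0.0195,-0.04,0],[0,0,0]],
    [[-0.0195,-0.04,0],[0,0,0]],
  ],
  fingers=0.33,
)

```text
time: 2.6
tool_pos: [430.4, 156.9, 226.5]
tcp_rot: [3.141, 0.0, -0.315]
contact_force: [0.5, 0.0, 0.2]
grip_width: 30.3
finger_force: 0.0
```

```bash
python3 - <<'E'
from h import *
m=cam('wrist'); im=snap('wrist','w1.png')
print(m[1],m[0][0,0])
h=cv2.cvtColor(im,cv2.COLOR_RGB2HSV).astype(int); H,S,V=h[...,0],h[...,1],h[...,2]
for P,z,mk,nm in [((483,136),12,(S<70),'pack'),((483,136),12,(H<14)&(S>150),'amber'),((485,-38),24,S<70,'sink'),((570,222),42,(H<14)&(S>200),'handle'),((394,190),8,S<70,'decoy'),((483,294),45,S<70,'lens')]:
    p=proj(m,(*P,z)); print(nm,'pred',p)
    if not(0<p[0]<640 and 0<p[1]<400): continue
    c,s,ct=blob(mk,p); b=cv2.boxPoints(cv2.minAreaRect(ct))
    print('  c',c,s,ray(m,c,z)[:2],[ray(m,q,z)[:2].round().tolist() for q in b])
E
```

```text
[504.6 131.7 385.3] 314.3632419511385
pack pred [324.9 126.9]
  c [324.3 125. ] [ 296   95   58   61 1059] [485.3 136. ] [[493.0, 171.0], [518.0, 128.0], [477.0, 102.0], [451.0, 144.0]]
amber pred [324.9 126.9]
  c [324.3 125.3] [306 108  37  36 676] [485.  136.2] [[494.0, 156.0], [506.0, 135.0], [476.0, 116.0], [463.0, 137.0]]
sink pred [479.2  74.2]
  c [468.1  79.6] [456  55  25  46 579] [483.3 -25.7] [[510.0, -10.0], [506.0, -35.0], [461.0, -36.0], [464.0, -10.0]]
handle pred [218.1  71.9]
  c [225.7  66.8] [204  45  33  41 365] [572.  212.7] [[595.0, 227.0], [595.0, 207.0], [555.0, 206.0], [554.0, 226.0]]
decoy pred [305.9 209.1]
  c [306.3 207.4] [291 193  31  30 434] [395.9 188.7] [[415.0, 203.0], [410.0, 169.0], [376.0, 175.0], [381.0, 210.0]]
lens pred [188.6 174.2]
  c [187.8 173.1] [ 169  155   39   37 1105] [484.5 294.2] [[509.0, 305.0], [496.0, 266.0], [459.0, 283.0], [472.0, 323.0]]
```

View pics/w1.png

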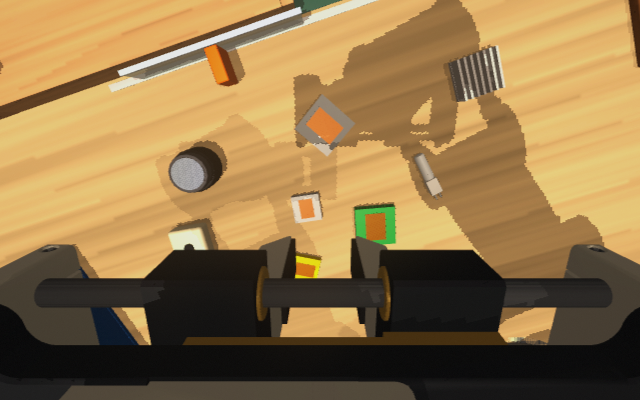

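Wrist view: the pack is at (324,125) and its back corner points at the gripper. The decoy is at (306,207) and the sink at about (475,73). That puts the pack at (485,136) mm, turned about 33°. I'll lower the half-open fingers behind its corner, then push along about -22°.

>>> servo_tool(
  deltas=[
    [[0,0,0],[0,0,4]],
    [[0.013,-0.001,0.03],[0,0,0]],
    [[0,0,0.04],[0,0,0]],
    [[0,0,0.04],[0,0,0]],
    [[0,0,0.04],[0,0,0]],
    [[0,0,0.04],[0,0,0]],
    [[0,0,0.02],[0,0,0]],
    [[0,0,0.01],[0,0,0]],
    [[0,0,0],[0,0,0]],
  ],
)

```text
time: 3.78
tool_pos: [443.3, 151.5, 6.4]
tcp_rot: [3.141, 0.001, -0.385]
contact_force: [-0.0, -0.1, -0.2]
grip_width: 30.3
finger_force: 0.0
```

>>> servo_tool(
  deltas=[
    [[0.006,0,0.002],[0,0,0]],
    [[0.006,0,0],[0,0,0]],
    [[0.006,0,0],[0,0,0]],
    [[0.006,0,0],[0,0,0]],
    [[0.008,0,0],[0,0,0]],
    [[0.008,0,0],[0,0,0]],
    [[0.008,0,0],[0,0,0]],
    [[0.008,0,0],[0,0,0]],
    [[0.008,0,0],[0,0,0]],
    [[0.008,0,0],[0,0,0]],
    [[0.008,0,0],[0,0,0]],
    [[0.008,0,0],[0,0,0]],
    [[0.008,0,0],[0,0,0]],
    [[0.008,0,0],[0,0,0]],
  ],
)

```text
time: 5.52
tool_pos: [540.3, 112.4, 4.7]
tcp_rot: [3.142, 0.0, -0.385]
contact_force: [-1.7, 0.2, 0.7]
grip_width: 30.4
finger_force: 0.5
```

```bash
cat > look.py <<'E'
from h import *
import sys
def look(P,z=12,tag=''):
  for n in ('scene','side','wrist'):
    m=cam(n); im=snap(n,f'{n}_{tag}.png'); h=cv2.cvtColor(im,cv2.COLOR_RGB2HSV).astype(int); H,S,V=h[...,0],h[...,1],h[...,2]
    p=proj(m,(*P,z)); mk=(H<14)&(S>150)&(V>90) if z==12 else S<70
    try:
        c,s,ct=blob(mk,p); print(n,c,s,ray(m,c,z)[:2],[ray(m,q,z)[:2].round().tolist() for q in cv2.boxPoints(cv2.minAreaRect(ct))])
    except Exception as e: print(n,e)
a=sys.argv; look((float(a[1]),float(a[2])),float(a[3]),a[4])
E
python3 look.py 570 102 12 a
```

```text
scene [366.4 221.2] [359 217  15  10  44] [565.  103.1] [[556.0, 84.0], [540.0, 102.0], [576.0, 120.0], [591.0, 102.0]]
side [273.6 268.9] [264 260  19  19 265] [580.4 213.8] [[599.0, 231.0], [605.0, 195.0], [562.0, 196.0], [557.0, 232.0]]
wrist [350.1 225. ] [331 205  35  40  43] [554.   90.5] [[551.0, 105.0], [562.0, 83.0], [558.0, 81.0], [547.0, 103.0]]
```

>>> servo_tool(
  deltas=[
    [[0.008,0,0],[0,0,0]],
    [[0.008,0,0],[0,0,0]],
    [[0.008,0,0],[0,0,0]],
    [[0.008,0,0],[0,0,0]],
    [[0.008,0,0],[0,0,0]],
    [[0.008,0,0],[0,0,0]],
    [[0.008,0,0],[0,0,0]],
    [[0.008,0,0],[0,0,0]],
    [[0.008,0,0],[0,0,0]],
    [[0.008,0,0],[0,0,0]],
    [[0.008,0,0],[0,0,0]],
    [[0.004,0,0],[0,0,0]],
    [[0,0,0],[0,0,0]],
    [[-0.03,0,0],[0,0,0]],
    [[-0.03,0,-0.01],[0,0,0]],
    [[0,0,-0.04],[0,0,0]],
    [[0,0,-0.05],[0,0,0]],
  ],
)

```text
time: 7.8
tool_pos: [568.3, 100.9, 105.0]
tcp_rot: [3.14, 0.002, -0.384]
contact_force: [1.1, 0.0, 0.7]
grip_width: 30.3
finger_force: 0.0
```

```bash
python3 look.py 648 72 12 b; python3 look.py 485 -38 24 c
```

```text
scene [374.3 247.6] [367 244  13   8  58] [658.7  72.7] [[639.0, 61.0], [653.0, 91.0], [674.0, 78.0], [661.0, 49.0]]
side [261.9 211.3] [254 206  17  12 107] [656.6  67.5] [[676.0, 73.0], [653.0, 43.0], [638.0, 62.0], [661.0, 90.0]]
wrist [191.1 243.9] [175 235  32  15 296] [581.8 223. ] [[595.0, 232.0], [584.0, 207.0], [572.0, 213.0], [583.0, 239.0]]
scene [308.6 218.6] [299 209  20  20 268] [496.4 -43.6] [[466.0, -65.0], [464.0, -9.0], [525.0, -22.0], [526.0, -75.0]]
side [343.2 190.6] [334 181  20  21 339] [481.5 -27.4] [[500.0, 5.0], [507.0, -60.0], [462.0, -61.0], [457.0, 4.0]]
wrist [511.4 231.7] [ 473  198   77   72 3551] [493.  -36.3] [[519.0, -9.0], [519.0, -59.0], [464.0, -66.0], [462.0, -13.0]]
```

View pics/wrist_b.png

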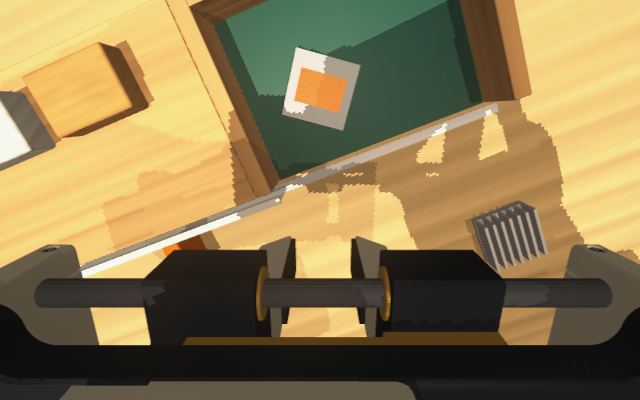

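The pack now lies fully inside at about (658,71), and the wrist view shows it inside the green sheet at (320,88). Next is the heat sink at about (487,-38), pushed along +12°.

>>> servo_tool(
  deltas=[
    [[0,0,0],[0,0,-8.5]],
    [[0,0,0],[0,0,-8.5]],
    [[0,0,0],[0,0,-8.5]],
    [[0,0,0],[0,0,-8.5]],
    [[-0.0263,0.0198,0],[0,0,0]],
    [[-0.0263,0.0198,0],[0,0,0]],
    [[-0.0263,0.0198,0],[0,0,0]],
    [[-0.0263,0.0198,0],[0,0,0]],
    [[-0.0263,0.0198,0],[0,0,0]],
    [[-0.0263,0.0198,0],[0,0,0]],
    [[0,0,0],[0,0,0]],
  ],
  fingers=0.08,
)

```text
time: 9.48
tool_pos: [437.9, -49.1, 103.6]
tcp_rot: [-3.14, 0.003, 0.206]
contact_force: [-0.1, 0.5, 0.4]
grip_width: 7.5
finger_force: 0.0
```

```bash
python3 look.py 487 -38 24 d
```

```text
scene [308.5 218.6] [299 210  20  19 266] [496.3 -43.9] [[470.0, -67.0], [460.0, -12.0], [523.0, -20.0], [531.0, -72.0]]
side [343.3 190.5] [334 180  20  22 343] [481.2 -27.9] [[501.0, 4.0], [507.0, -61.0], [461.0, -61.0], [457.0, 4.0]]
wrist [322.9 147.2] [ 291  116   67   67 3143] [487.6 -39.4] [[463.0, -17.0], [507.0, -17.0], [508.0, -61.0], [464.0, -63.0]]
```

View pics/wrist_d.png

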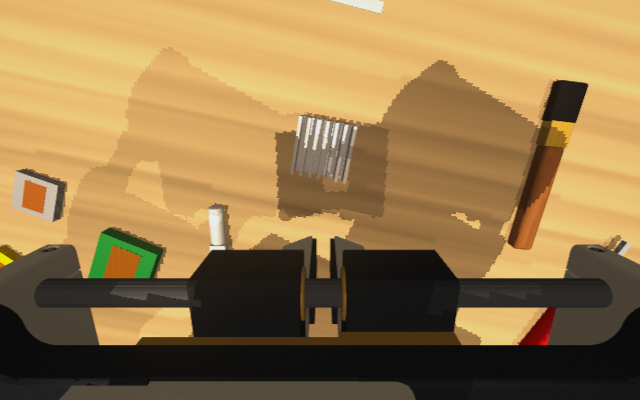

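The wrist view shows the sink at (323,147), centred ahead of the fingers, with the bulb and brush well clear. Lowering and pushing now.

>>> servo_tool(
  deltas=[
    [[0,0,0.03],[0,0,0]],
    [[0,0,0.035],[0,0,0]],
    [[0,0,0.025],[0,0,0]],
    [[0,0,0.008],[0,0,0]],
    [[0.005,0,0],[0,0,0]],
    [[0.006,0,0],[0,0,0]],
    [[0.006,0,0],[0,0,0]],
    [[0.006,0,0],[0,0,0]],
    [[0.008,0,0],[0,0,0]],
    [[0.008,0,0],[0,0,0]],
    [[0.008,0,0],[0,0,0]],
    [[0.008,0,0],[0,0,0]],
    [[0.008,0,0],[0,0,0]],
    [[0.008,0,0],[0,0,0]],
    [[0.008,0,0],[0,0,0]],
    [[0.008,0,0],[0,0,0]],
    [[0.008,0,0],[0,0,0]],
    [[0,0,0],[0,0,0]],
  ],
)

```text
time: 11.88
tool_pos: [533.5, -28.6, 6.7]
tcp_rot: [3.141, -0.001, 0.209]
contact_force: [1.2, -0.3, 0.1]
grip_width: 7.0
finger_force: 0.0
```

```bash
python3 look.py 561 -22 24 e; python3 look.py 658 71 12 e2
```

```text
scene [372.5 249.8] [362 240  22  20 246] [672.   57.9] [[679.0, 20.0], [629.0, 56.0], [662.0, 100.0], [710.0, 62.0]]
side [262.4 212.8] [247 201  31  23 315] [648.8  81.8] [[689.0, 85.0], [658.0, 30.0], [611.0, 78.0], [643.0, 129.0]]
wrist [322.7 292.6] [ 305  253   37   71 1325] [519.5 -32.7] [[540.0, -20.0], [543.0, -37.0], [504.0, -46.0], [500.0, -27.0]]
scene [372.8 247.5] [367 244  13   8  82] [656.8  69. ] [[639.0, 61.0], [653.0, 91.0], [674.0, 78.0], [661.0, 49.0]]
side [261.5 211.6] [254 206  16  12  97] [657.3  68.5] [[675.0, 74.0], [654.0, 46.0], [640.0, 62.0], [660.0, 90.0]]
wrist min() iterable argument is empty
```

View pics/wrist_e.png

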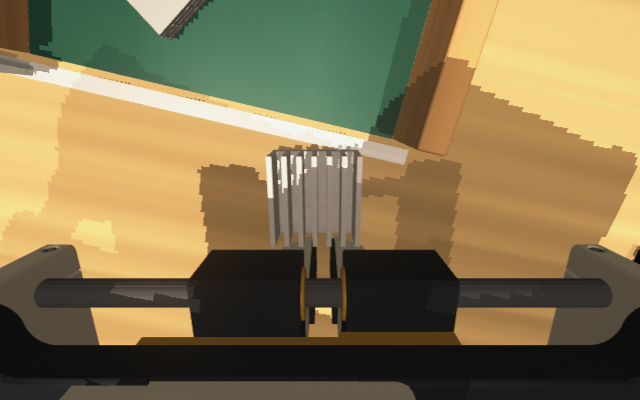

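The wrist view shows the sink flush against the fingers at (315,200), with its right edge at column 360 and the compartment's front right wall corner at column 395. It will clear the wall, so I continue.

>>> servo_tool(
  deltas=[
    [[0.007,0,0],[0,0,0]],
    [[0.007,0,0],[0,0,0]],
    [[0.007,0,0],[0,0,0]],
    [[0.007,0,0],[0,0,0]],
    [[0.007,0,0],[0,0,0]],
    [[0.007,0,0],[0,0,0]],
    [[0.007,0,0],[0,0,0]],
    [[0.007,0,0],[0,0,0]],
    [[0.007,0,0],[0,0,0]],
    [[0.007,0,0],[0,0,0]],
    [[0.007,0,0],[0,0,0]],
    [[0.007,0,0],[0,0,0]],
    [[0,0,0],[0,0,0]],
    [[-0.02,0,0],[0,0,0]],
    [[-0.04,0,0],[0,0,0]],
    [[-0.04,0,0],[0,0,0]],
    [[0,0,-0.05],[0,0,0]],
    [[0,0,-0.05],[0,0,0]],
    [[0,0,0],[0,0,0]],
  ],
)

```text
time: 14.55
tool_pos: [519.6, -32.5, 110.6]
tcp_rot: [3.138, -0.008, 0.209]
contact_force: [0.9, -0.5, -0.6]
grip_width: 7.7
finger_force: 0.0
```

```bash
python3 look.py 645 -5 24 f; python3 - <<'E'
from h import *
im=cv2.imread('pics/side_f.png');m=cam('side')
a=cv2.imread('pics/wrist_f.png')[0:400,100:540]; b=cv2.resize(im[150:330,200:360],(355,400),interpolation=2)
cv2.imwrite('pics/g.png',np.hstack([a,b]))
h=cv2.cvtColor(im,cv2.COLOR_BGR2HSV).astype(int)
for z in(4,42):
  c,s,ct=blob((h[...,0]<14)&(h[...,1]>200)&(h[...,2]>60),(274,269)); print(s,[ray(m,q[0],z)[:2].tolist() for q in cv2.approxPolyDP(ct,2,True)])
E
```

```text
scene [348.1 253.5] [336 242  25  24 381] [655.3  -6.1] [[634.0, -39.0], [606.0, 18.0], [674.0, 28.0], [699.0, -27.0]]
side [269.6 200.7] [247 181  39  43 726] [644.9  41.5] [[688.0, 94.0], [668.0, -52.0], [596.0, -8.0], [623.0, 128.0]]
wrist [319.4  29.9] [ 285    0   72   62 4208] [642.8  -4.2] [[656.0, 22.0], [666.0, -25.0], [629.0, -34.0], [618.0, 16.0]]
[265 261  18  18 238] [[602.5671575728209, 193.0033773848964], [591.5104854350118, 225.6316407757676], [561.5333528704105, 226.40228268725264], [570.824759156824, 196.41569437822017]]
[265 261  18  18 238] [[589.4973480828296, 217.29620316583038], [579.0904230188369, 248.00706153666584], [550.8749013551002, 248.73241655524976], [559.62029669256, 220.50799481538786]]
```

View pics/g.png

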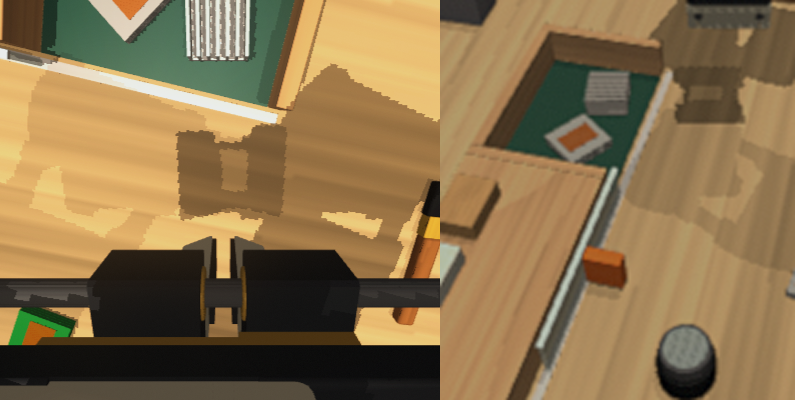

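The combined picture shows both parts well inside. The wrist part has the sink at (217,30) with the pack to its left, and the side part has the handle at (605,267). In millimetres the sink is at (645,-5) and the pack at (657,69). Next I shut the door by pushing the handle from its left side with closed fingers.

>>> servo_tool(
  deltas=[
    [[0,0,0],[0,0,6]],
    [[0,0,0],[0,0,6]],
    [[0.007,-0.042,0],[0,0,0]],
    [[0.007,-0.042,0],[0,0,0]],
    [[0.007,-0.042,0],[0,0,0]],
    [[0.007,-0.042,0],[0,0,0]],
    [[0.007,-0.042,0],[0,0,0]],
    [[0.007,-0.042,0],[0,0,0]],
    [[0.007,-0.042,0],[0,0,0]],
    [[0,0,0],[0,0,0]],
  ],
  fingers=0,
)

```text
time: 15.95
tool_pos: [565.2, 264.5, 104.2]
tcp_rot: [3.141, 0.003, 0.003]
contact_force: [0.2, -0.1, 0.4]
grip_width: 0.2
finger_force: 0.0
```

```bash
python3 - <<'E'
from h import *
m=cam('wrist'); im=snap('wrist','h.png'); h=cv2.cvtColor(im,cv2.COLOR_RGB2HSV).astype(int)
p=proj(m,(570,222,42)); print(p,proj(m,(484,294,45)))
c,s,ct=blob((h[...,0]<14)&(h[...,1]>200)&(h[...,2]>60),p); print(c,s)
for z in(4,42): print(z,[ray(m,q[0],z)[:2].tolist() for q in cv2.approxPolyDP(ct,2,True)])
E
```

```text
[378.5 210.3] [284.4 311.9]
[375.7 199.1] [ 363  178   27   45 1012]
4 [[585.0422702342903, 227.71179366985487], [560.2774075753196, 228.38999478678562], [548.3348385535547, 223.52488190408485], [546.5166741756374, 209.39853281407483], [584.2517567730457, 207.44773069424807]]
42 [[593.6212028315342, 232.96425891385024], [572.4925405125844, 233.5428804302015], [562.3034871123541, 229.39210726995054], [560.7522820154244, 217.33991607339203], [592.9467596815267, 215.67554830327722]]
```

View pics/h.png

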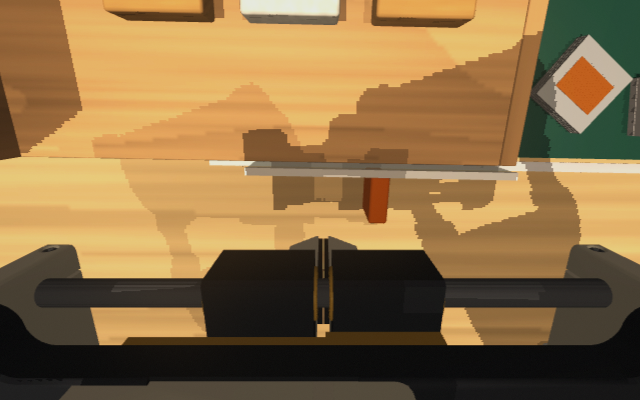

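The wrist view shows the handle at about (376,199), which is y 216 to 229 mm. The fingers stand 15 mm to its left with nothing below them.

>>> servo_tool(
  deltas=[
    [[0.003,0,0.03],[0,0,0]],
    [[0,0,0.035],[0,0,0]],
    [[0,0,0.02],[0,0,0]],
    [[0,0,0.006],[0,0,0]],
    [[0,0.006,0],[0,0,0]],
    [[0,0.006,0],[0,0,0]],
    [[0,0.006,0],[0,0,0]],
    [[0,0.01,0],[0,0,0]],
    [[0,0.01,0],[0,0,0]],
    [[0,0.01,0],[0,0,0]],
    [[0,0.01,0],[0,0,0]],
    [[0,0.01,0],[0,0,0]],
    [[0,0.01,0],[0,0,0]],
    [[0,0.01,0],[0,0,0]],
    [[0,0.01,0],[0,0,0]],
    [[0,0.01,0],[0,0,0]],
    [[0,0.01,0],[0,0,0]],
    [[0,0.01,0],[0,0,0]],
    [[0,0.01,0],[0,0,0]],
    [[0,0.01,0],[0,0,0]],
  ],
)

```text
time: 18.5
tool_pos: [569.1, 113.3, 15.7]
tcp_rot: [3.141, 0.0, -0.001]
contact_force: [-1.1, 1.1, -0.3]
grip_width: 0.2
finger_force: 0.6
```

>>> servo_tool(
  deltas=[
    [[0,0.009,0],[0,0,0]],
    [[0,0.009,0],[0,0,0]],
    [[0,0.008,0],[0,0,0]],
    [[0,0.006,0],[0,0,0]],
    [[0,0.004,0],[0,0,0]],
    [[0,0.002,0],[0,0,0]],
    [[0,0.002,0],[0,0,0]],
    [[0,0.001,0],[0,0,0]],
  ],
)

```text
time: 19.5
tool_pos: [569.1, 73.0, 15.7]
tcp_rot: [3.141, -0.0, -0.0]
contact_force: [0.3, 0.9, 0.1]
grip_width: 0.5
finger_force: 0.4
```

>>> servo_tool(
  deltas=[
    [[0,0.002,0],[0,0,0]],
    [[0,0.002,0],[0,0,0]],
    [[0,0.002,0],[0,0,0]],
    [[0,0.001,0],[0,0,0]],
    [[0,0,0],[0,0,0]],
  ],
)

```text
time: 20.12
tool_pos: [569.3, 65.8, 15.7]
tcp_rot: [3.141, -0.0, -0.001]
contact_force: [0.0, 0.8, -1.2]
grip_width: 0.3
finger_force: 0.0
```

>>> servo_tool(
  deltas=[
    [[0,0.001,0],[0,0,0]],
    [[0,0.001,0],[0,0,0]],
    [[0,0.001,0],[0,0,0]],
    [[0,0.001,0],[0,0,0]],
    [[0,0,0],[0,0,0]],
  ],
)

```text
time: 20.75
tool_pos: [569.2, 64.7, 15.8]
tcp_rot: [-3.138, -0.001, -0.001]
contact_force: [1.3, 14.6, 0.3]
grip_width: -0.1
finger_force: 7.0
```

The force rose to 15 N at y of about 65 mm, as predicted for the hard stop. Backing off and raising the tool.

>>> servo_tool(
  deltas=[
    [[0,0,0],[0,0,0]],
    [[0,-0.006,0],[0,0,0]],
    [[0,-0.015,0],[0,0,0]],
    [[0,-0.02,0],[0,0,0]],
    [[0,0,-0.04],[0,0,0]],
    [[0,0,-0.05],[0,0,0]],
    [[0,0,-0.05],[0,0,0]],
    [[-0.04,0,-0.02],[0,0,0]],
    [[-0.04,0,0],[0,0,0]],
    [[0,0,0],[0,0,0]],
  ],
)

```text
time: 22.0
tool_pos: [486.7, 104.1, 176.2]
tcp_rot: [3.141, 0.001, 0.001]
contact_force: [0.7, -0.2, 0.1]
grip_width: 0.1
finger_force: 0.0
```

```bash
python3 - <<'E'
from h import *
a=snap('scene','z1.png')[150:300,260:460]; b=snap('side','z2.png')[150:340,190:380]
cv2.imwrite('pics/z.png',np.hstack([cv2.resize(a,(440,330)),cv2.resize(b,(350,330))])[:,:,::-1]); print(bot.get_obs()['tool_pos'],bot.get_obs()['contact_force'])
E
python3 look.py 657 69 12 z3
```

```text
[489.6 103.7 176.2] [-1.  -0.  -0.5]
scene [372.8 247.6] [367 244  13   8  83] [657.   68.9] [[639.0, 61.0], [653.0, 91.0], [674.0, 78.0], [661.0, 49.0]]
side [261.5 211.6] [254 206  16  12  97] [657.3  68.5] [[675.0, 74.0], [654.0, 46.0], [640.0, 62.0], [660.0, 90.0]]
wrist [362.9   8.9] [338   0  47  27 713] [653.5  65.9] [[660.0, 89.0], [677.0, 73.0], [657.0, 45.0], [639.0, 61.0]]
```

View pics/z.png

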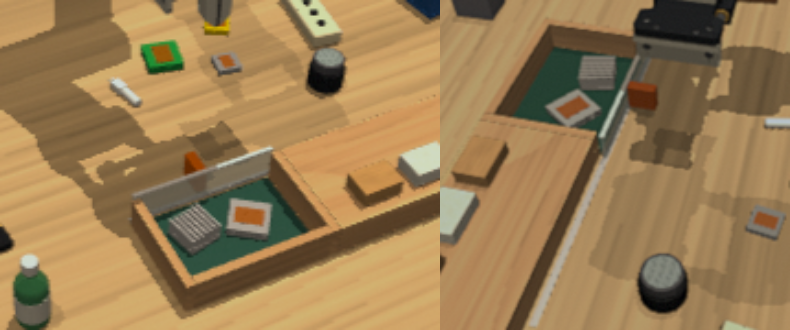

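The door now covers the whole opening (scene part, handle at (195,162)). The sink at (193,228) and the pack at (248,218) both lie inside, and the other objects look undisturbed.

```bash
python3 -c "
from plant import bot
print(bot.close_job())"
```

```text
the job is handed in; nothing more can be done
None
```

The mount pack and heat sink were pushed fully into the compartment, the door was pushed shut against its stop, and the job was handed in at about 22 s; no verdict came back.

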